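# Shut the food chest and lock its two lid screws with the key

## Robot

A 7-joint arm with a two-finger parallel gripper is mounted at the origin on the work surface. World frame = base frame: x ahead of the robot, y to its left, z up, the work surface at z = 0. Lengths are in m, angles in rad, forces in N, time in s.
With the tool pointing down it reaches from about 0.4 to 0.85 m from the base axis. Payload 10.4 kg.
Tool frame: the origin (TCP) lies at the very end of the fingers, on their centre line; the grasp point (between the pads) lies 19 mm behind it; z points along the fingers, y is the line along which they close (so a half turn about z gives the same grasp; the last joint's range is limited). The gripper opens to 87 mm and grips with 3 to 60 N. Pads are 19 mm wide; open, the fingers measure 117 mm over their backs; the gripper's body (75 mm by 190 mm) begins 51 mm behind the grasp point.
Start: joints at [-1.186, 0.332, -0.065, 1.46, 0.022, 1.35, -0.088], TCP at [0.248, 0.574, 0.194] pointing down, gripper open.
Joint ranges: [-2.6, 2.6], [-0.5, 2.12], [-1.47, 1.34], [0.16, 2.42], [-1.27, 4.41], [0.06, 2.06], [-2.6, 2.6]. Speed limits (rad/s): [2.22, 2.22, 2.79, 2.79, 3.14, 3.14, 3.14].

## Interface

Orientations are given as a unit quaternion [x, y, z, w].
In Python, from bench import status, camera, order gives the robot as it stands.
- The arm moves only by the tool jog_arm, never from a script. Its argument "plan" is a list of rows, each a list of 7 numbers: the turn, a rotation vector about the tool's x, y, z in rad, then the shift along the tool's x, y, z in mm, then the opening, from -1 (shut) to 1 (fully open). A call has 1 to 12 rows; each row is the pose to reach, as a shift and turn from the pose commanded when the call began, along the tool's axes at that moment; what a row does not reach only later rows make up. A row lasts 1/10 s, in which the tool goes at most 50 mm and 8.59 degrees, less where a joint would pass 70% of its speed; a pose out of reach is approached as far as the arm can. A call with a gripper value outside its range is refused whole. The fingers move at their own pace and stop on an object; "squeeze" is the grip in N (left out, the last holds). Time passes only in rows, so rows that repeat a pose let the fingers close. It gives the time, the measured TCP pose, the force, the opening and the grip force at its end, in the units of the state.
- status.read_state(): the state, without advancing time (a new reading comes with each control period).
- camera(name): name is "scene" or "top"; returns a dict with "image" (420x560x3 uint8, red, green, blue), "z_map" (420x560 float32, m along the optical axis (not along the pixel's ray), 0 where there is no reading), "fx", "fy", "cx", "cy" (pixels), "k1" (the pictures are not rectified: a ray, as slopes to the right and down, at radius r is drawn at 1 + k1 r^2 times it, then the intrinsics apply), "world_from_camera" (4x4, takes a point from camera to world coordinates). Camera axes: x right, y down, z forward; pixel columns grow to the right and rows downward; lengths in m; the calibration is good to about 2 mm. A picture is of the moment at which its call begins.
- order.close_job(): hands the job in; it is judged then, once.
The state is a dict: "time": time; "joint_positions": joint angles; "joint_vel": joint speeds; "joint_torque": joint torques, N m; "ee_pos": TCP position; "eef_rot": TCP orientation; "ft_force": force on the tool from outside, world axes, zero at the start; "torque": the same for the moment, N m; "width": finger opening in m; "grip_force": force on a finger pad.
Only numpy, scipy, OpenCV 4.12 (cv2) and the standard library are available. Lean on these libraries where they do the work, as an engineer would, in place of code of your own. Each camera call takes 0.05 s, during which the arm holds its last target. There are 200 camera calls.

## Task

Push the chest's red lid fully shut, then use the yellow-handled key to turn both brass lid screws clockwise as far as they go, so that their tongues lie over the lid; turn them only with the key's blade seated in the slot. Finally stand the key back in its wooden holder, fully down, and do not disturb the jar, the tin or the carton.

Things in the scene. Friction and masses are not known exactly. Their poses are not given: they have to be found in the camera images.
- chest: Fixed food chest 100 mm high, 240 mm wide (y), white open box from x = -75 to +125 mm, grey ledge of the same height (towards the robot) from x = -150 to -75 mm. Origin on the counter; x points from the ledge to the lid's hinge, z up. Hinge axis parallel to y at x = +125, z = 100 mm. The screws' axes stand on the ledge at x = -115 mm, y = +75 (left) and -75 mm (right).
- lid (a joint): Angle of the red lid (198 x 240 x 8 mm, 0.17 to 0.35 kg), hinged at the chest's +x edge: 0 = shut, positive = front edge raised. Starts ajar at 0.35 to 0.8 rad and stays where it is left (stiff hinge); under 8 N pressed down at lid_press moves it. Shut, its top is 108 mm above the counter, on a hard stop.
- lid_press (a point): Point on the lid's top face, on its centre line, 110 mm from the hinge axis; a good place to press. Turns with the lid (z = the top face's normal).
- screw_left (a joint): Turn of the brass captive screw at the chest's +y end: grows clockwise seen from above. Starts at 0 to 0.15 rad (unlocked); hard stop at 1.2 rad (locked: tongue along the chest's +x, over the lid). At 0 the tongue points 1.2 rad anticlockwise of the chest's +x. Friction holds it where left (about 0.12 N m to turn). It cannot rise.
- screw_left_slot (a point): Centre of the left screw's slot floor, 118 mm above the counter. The head is 60 mm across, its top 12 mm above this point; the slot, 17 mm wide, 12 mm deep, open at both ends, runs along this frame's x. A flat tongue below the head points along +x, its end 62 mm from the screw's axis. z up.
- screw_right (a joint): Turn of the same kind of screw at the chest's -y end: same values and directions as screw_left. In either slot the key blade has about 0.23 rad of play each way, so the key must turn that much further than the screw; turn it back to the middle of the play before lifting it out.
- screw_right_slot (a point): Centre of the slot's floor in the right screw, as screw_left_slot: x = slot and tongue direction, z up.
- key: Upright loose slot key 110 mm tall, 0.1 to 0.15 kg. Origin: middle of the blade's lower edge, z up. From the bottom: steel blade 40 (x) x 8 (y) x 30 mm high; black collar 54 mm across, z = 30 to 36; shank 18 mm across to z = 60; flat yellow handle 50 (x) x 14 (y) mm, z = 60 to 110: grip it across y. Starts upright in the holder, blade in the hole.
- key_tip (a point): Middle of the key blade's lower edge (the key's origin).
- holder: Fixed dark wooden block 90 (x) x 70 (y) x 45 mm high, left or right of the chest, with a through hole in its middle, 52 (x) x 17 (y) mm, for the key's blade; the key's collar then rests on the block's top and key_tip is 15 mm above the counter. Origin: centre of its underside, z up.
- jar: Bystander: amber jar with red cap, 72 mm across, 120 mm tall, origin at the centre of its underside.
- tin: Bystander: tin with green label, 74 mm across, 100 mm tall, origin at the centre of its underside.
- carton: Bystander: blue carton 70 x 100 x 120 mm tall, origin at the centre of its underside.
There are look-alikes about, which are no part of the job. What is shaped like the key but blue or pink is not meant.

How it is judged:
On the way, in this order (a step that is already met when the one before it is completed fails the run):
1. the lid is shut while both screws are still unlocked (value of joint lid below 0.05 rad and value of joint each of screw_left, screw_right below 0.6 rad), for 0.2 s.
2. one screw is turned home with the key's blade in its slot (((value of joint screw_left above 0.98 rad and (horizontal distance between key_tip and screw_left_slot below 0.012 m and z of key_tip in the frame of screw_left_slot below 0.009 m)) or (value of joint screw_right above 0.98 rad and (horizontal distance between key_tip and screw_right_slot below 0.012 m and z of key_tip in the frame of screw_right_slot below 0.009 m)))), for 0.1 s.
3. both screws are home, the second one turned with the key's blade in its slot (value of joint each of screw_left, screw_right above 0.98 rad and ((horizontal distance between key_tip and screw_left_slot below 0.012 m and z of key_tip in the frame of screw_left_slot below 0.009 m) or (horizontal distance between key_tip and screw_right_slot below 0.012 m and z of key_tip in the frame of screw_right_slot below 0.009 m))), for 0.1 s.
At the end, for the whole second after the job is handed in: The lid is shut (below 0.05 rad), both screws are turned to at least 0.98 of 1.2 rad, and the key stands at rest in its holder: blade in the hole within 12 mm of its centre, fully down to 4 mm, upright to 0.1 rad (value of joint lid below 0.05 rad and value of joint each of screw_left, screw_right above 0.98 rad and horizontal distance between key and holder below 0.012 m and z of key in the frame of holder between 0.01 and 0.019 m and angle between key's own z axis and vertical below 0.1 rad and linear speed of key below 0.02 m/s); the robot touches nothing.
It fails at once if the left screw is turned through its mid range (0.35 to 0.9 rad, faster than 0.2 rad/s) otherwise than by the key's blade seated at least 3 mm in its slot (value of joint screw_left between 0.35 and 0.9 rad and (velocity of joint screw_left above 0.2 rad/s or velocity of joint screw_left below -0.2 rad/s) and not (horizontal distance between key_tip and screw_left_slot below 0.012 m and z of key_tip in the frame of screw_left_slot below 0.009 m)).
It fails at once if the right screw is turned through its mid range (0.35 to 0.9 rad, faster than 0.2 rad/s) otherwise than by the key's blade seated at least 3 mm in its slot (value of joint screw_right between 0.35 and 0.9 rad and (velocity of joint screw_right above 0.2 rad/s or velocity of joint screw_right below -0.2 rad/s) and not (horizontal distance between key_tip and screw_right_slot below 0.012 m and z of key_tip in the frame of screw_right_slot below 0.009 m)).
It fails at once if the fingers push a screw with more than 3 N (contact force between the fingers and screw_left above 3 N or contact force between the fingers and screw_right above 3 N).
It fails at once if the jar, tin or carton is shifted by more than 25 mm or tipped by more than 0.3 rad (distance of any of jar, tin, carton from where it was at the start of the episode above 0.025 m or angle between any of jar, tin, carton's own z axis and vertical above 0.3 rad).
It also fails if it takes over 72 s, if anything falls off the work surface, if the arm or the gripper's body presses on something with over 40 N, if the wrist force passes 120 N, or if a joint passes its speed limit or range.

## Working session

There is one attempt and no reset: what is moved stays moved. The work goes in short steps, Python scripts to look and compute and a tool call to move; the robot and the scene stay as the last step left them, time stands still between calls to the robot, and variables do not carry over. Pictures are saved under pics/ and viewed, at most 10 in all, crops included, and the job is handed in when it is done.

Besides the shell and the picture viewer there is one more tool, called after ">>>" as name(argument=value, ...) on one line, values as JSON. jog_arm: Moves the arm, as the interface text tells. Its arguments: {"type":"object","properties":{"plan":{"type":"array"},"squeeze":{"type":"number"}},"required":["plan"]}

```bash
ls; mkdir -p pics; cat > h.py <<'E'
import numpy as np, cv2
from bench import status, camera, order
from scipy.spatial.transform import Rotation as R
def shot(n):
    c=camera(n); np.savez(''+n+'.npz',**c); return c
def cloud(c):
    h,w=c['z_map'].shape; u,v=np.meshgrid(np.arange(w),np.arange(h))
    return pts(c,u,v,c['z_map'])
def rays(c,u,v):
    x=(u-c['cx'])/c['fx']; y=(v-c['cy'])/c['fy']; a,b=x,y
    for _ in range(8):
        s=1+c['k1']*(a*a+b*b); a,b=x/s,y/s
    return np.stack([a,b,np.ones_like(a)],-1)
def pts(c,u,v,z):
    T=c['world_from_camera']; d=rays(c,np.asarray(u,float),np.asarray(v,float))
    return (d*np.asarray(z)[...,None])@T[:3,:3].T+T[:3,3]
def onplane(c,u,v,z):
    T=c['world_from_camera']; d=rays(c,np.asarray(u,float),np.asarray(v,float))@T[:3,:3].T
    return T[:3,3]+d*((z-T[2,3])/d[...,2])[...,None]
def toolmove(target,rot=None):
    s=status.read_state(); r=R.from_quat(s['eef_rot'])
    return r.inv().apply(np.array(target)-s['ee_pos'])*1000
E
python3 - <<'E'
from h import *
a=shot('top');b=shot('scene')
for n,c in(('top',a),('scene',b)):
    cv2.imwrite(f'pics/{n}0.png',c['image'][:,:,::-1]); print(n,c['fx'],c['k1'],c['world_from_camera'].round(3).tolist())
s=status.read_state();print(s['ee_pos'],s['eef_rot'],R.from_quat(s['eef_rot']).as_matrix().round(3),s['time'])
E
```

```text
pics
top 458.88076061597155 0.015573420640119027 [[0.025, -0.99, 0.142, 0.413], [-1.0, -0.023, 0.014, 0.025], [-0.011, -0.143, -0.99, 1.154], [0.0, 0.0, 0.0, 1.0]]
scene 468.0929420458737 -0.08303884113053134 [[0.137, 0.619, -0.773, 1.387], [0.99, -0.073, 0.117, -0.101], [0.016, -0.782, -0.623, 0.751], [0.0, 0.0, 0.0, 1.0]]
[0.24774537 0.5733949  0.19364276] [ 2.02488074e-01  9.79284526e-01 -6.23009854e-04 -9.38890471e-05] [[-0.918  0.397 -0.   ]
 [ 0.397  0.918 -0.001]
 [-0.    -0.001 -1.   ]] 0.1
```

View pics/top0.png

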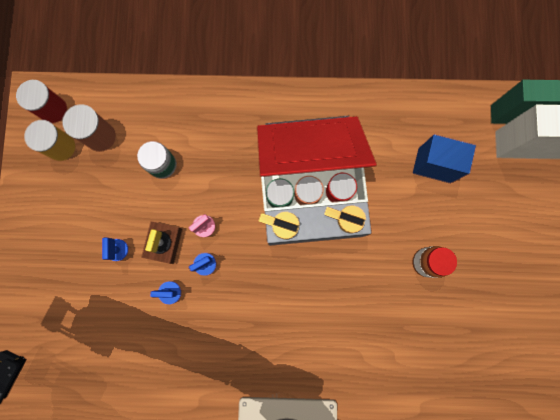

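View pics/scene0.png

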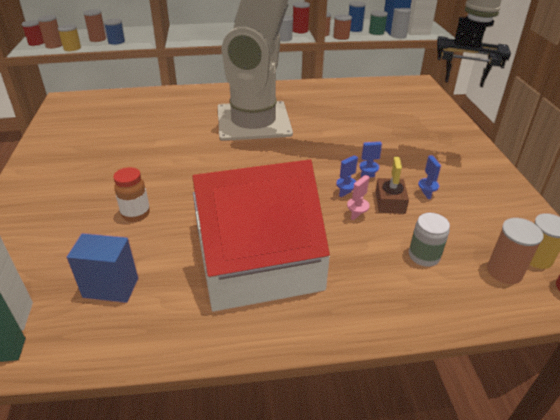

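Top view: the yellow-handled key in its dark holder is at about (158,241). Look-alikes are blue at (115,249), (204,264) and (169,293), and pink at (203,226). Only the one at (158,241) is yellow and in a wooden block, so it is the key. The lid is ajar at (315,145), with the screws at (286,225) and (351,219). I'll measure these and confirm in a crop.

```bash
cat > m.py <<'E'
from h import *
def ld(n): return dict(np.load(''+n+'.npz'))
def hsv(c): return cv2.cvtColor(c['image'],cv2.COLOR_RGB2HSV)
def yel(c):
    H=hsv(c); return (H[...,0]>18)&(H[...,0]<35)&(H[...,1]>140)&(H[...,2]>110)
def rect(p):
    r=cv2.minAreaRect((p[:,:2]*1000).astype(np.float32)); return r
E
python3 - <<'E'
from m import *
t=ld('top');s=ld('scene');P=cloud(t);Q=cloud(s)
Y=yel(t); x=P[...,0];y=P[...,1];z=P[...,2]
U,V=np.meshgrid(np.arange(560),np.arange(420))
print('table z',np.median(z[300:,420:]), np.median(Q[140:170,60:110,2]))
for nm,(u0,u1) in dict(left=(255,318),right=(318,380)).items():
    m=Y&(U>u0)&(U<u1)&(V>195)&(V<245)
    print(nm,m.sum(),'z pct',np.percentile(z[m],[2,10,50,90,98]).round(4))
    h=m&(z>0.124); n,l,st,c=cv2.connectedComponentsWithStats(h.astype(np.uint8))
    p=P[h]; print(' head circle',cv2.minEnclosingCircle((p[:,:2]*1000).astype(np.float32)), p.mean(0).round(4))
    g=m&(z<0.12); p=P[g]; print(' tongue',g.sum(),p.mean(0).round(4))
    # slot: dark non-yellow inside head
    uc,vc=U[h].mean(),V[h].mean()
    d=(~Y)&(np.hypot(U-uc,V-vc)<15); pp=onplane(t,U[d],V[d],0.13); print(' slot',d.sum(),rect(pp), z[d].mean())
for nm,c,C in(('top',t,P),('scene',s,Q)):
    m=yel(c)&(C[...,1]>0.2)&(C[...,2]>0.05)
    p=C[m]; print(nm,'key yellow',m.sum(),p.min(0).round(4),p.max(0).round(4),p.mean(0).round(4))
    g=p[p[:,2]>0.118]; print(' top',len(g),g.mean(0).round(4),rect(g) if len(g)>4 else'')
    H=hsv(c); hm=(abs(C[...,2]-0.045)<0.005)&(C[...,1]>0.2)&(H[...,2]<140)&((H[...,0]<20)|(H[...,0]>165))
    hm=cv2.morphologyEx(hm.astype(np.uint8),cv2.MORPH_OPEN,np.ones((2,2)))>0
    p=C[hm]; print(' holder',hm.sum(),rect(p), p.mean(0).round(4))
# ledge rect and lid
H=hsv(t)
lg=(abs(z-0.1)<0.006)&(H[...,1]<80)&(U>255)&(U<380)&(V>190)&(V<250)
print('ledge',lg.sum(),rect(P[lg]))
rd=((H[...,0]<8)|(H[...,0]>172))&(H[...,1]>150)&(U>250)&(U<380)&(V>110)&(V<175)
p=P[rd]; c0=p.mean(0); n=np.linalg.svd(p-c0,full_matrices=0)[2][2]; print('lid',c0.round(3),n.round(3),p.min(0).round(3),p.max(0).round(3))
for nm,c in(('jar',(425,260)),):pass
a=t['image'][195:310,90:230]; b=s['image'][130:230,325:445]
o=np.hstack([cv2.resize(a,(400,330)),cv2.resize(b,(396,330))]); cv2.imwrite('pics/crop1.png',o[:,:,::-1])
E
```

```text
table z 0.0012175784097656628 -0.0006721205372633987
left 62 z pct [0.0257 0.118  0.1303 0.1341 0.1358]
 head circle ((473.74676513671875, 29.678396224975586), 60.750064849853516) [0.5117 0.0116 0.1548]
 tongue 14 [0.5286 0.0537 0.1007]
 slot 654 ((513.3865356445312, 10.479955673217773), (65.1754379272461, 64.9534683227539), 1.3958622217178345) 0.1263559199670022
right 138 z pct [0.1151 0.1171 0.13   0.1333 0.1343]
 head circle ((533.8893432617188, -132.31727600097656), 29.266128540039062) [ 0.5293 -0.1314  0.1311]
 tongue 35 [ 0.55   -0.0965  0.1174]
 slot 596 ((530.3081665039062, -132.38418579101562), (65.29911041259766, 65.03020477294922), 1.345409870147705) 0.12352319220509779
top key yellow 155 [0.4513 0.3067 0.115 ] [0.4987 0.3283 0.131 ] [0.4751 0.3166 0.1253]
 top 150 [0.475  0.3168 0.1256] ((475.4475402832031, 317.6337890625), (15.191003799438477, 48.7988395690918), 79.70226287841797)
 holder 665 ((629.8287963867188, 437.84283447265625), (498.06878662109375, 136.05645751953125), 41.29664611816406) [0.5136 0.3442 0.0447]
scene key yellow 448 [0.2503 0.3039 0.0501] [0.761  0.6171 0.3218] [0.646  0.4758 0.0875]
 top 75 [0.4789 0.3173 0.1277] ((370.19903564453125, 402.8296813964844), (28.006912231445312, 328.7032165527344), 51.49515914916992)
 holder 869 ((436.051513671875, 557.0953979492188), (1001.0277709960938, 2085.37353515625), 80.96705627441406) [0.1484 0.5135 0.0474]
ledge 2244 ((550.6278076171875, -56.69853210449219), (121.21590423583984, 240.0478515625), 6.528506755828857)
lid [ 0.686 -0.04   0.185] [-0.863 -0.078 -0.499] [ 0.413 -0.166 -0.003] [0.82  0.094 1.154]
```

View pics/crop1.png

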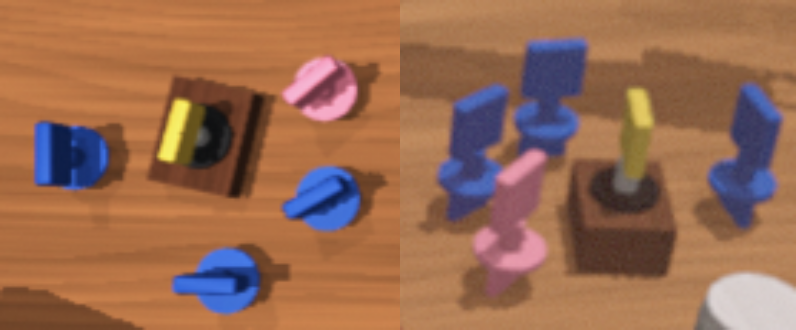

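The crop shows the yellow handle in the wooden block (crop pixel (185,130)), with only blue and pink ones around it, so this is the key. Next I'll refine the screw, holder, chest and lid measurements.

```bash
python3 - <<'E'
from m import *
t=ld('top');P=cloud(t);H=hsv(t);U,V=np.meshgrid(np.arange(560),np.arange(420)); ok=t['z_map']>0
z=P[...,2]
print('hsv head',H[225,275],H[233,286],H[225,286],H[219,351])
br=(H[...,0]>12)&(H[...,0]<35)&(H[...,1]>130)&(H[...,2]>100)
C={}
for nm,(u,v) in dict(left=(286,225),right=(351,219)).items():
    near=(np.hypot(U-u,V-v)<19)&ok
    h=near&(z>0.126)&(z<0.136)&br
    # head as convex hull incl slot: ellipse by ray casting at z=.13
    p=onplane(t,U[h],V[h],0.13)[:,:2]
    hull=cv2.convexHull((p*1000).astype(np.float32)); c=cv2.minEnclosingCircle(hull); C[nm]=c[0]
    d=near&(H[...,2]<70)&(np.hypot(U-u,V-v)<17); q=onplane(t,U[d],V[d],0.118)[:,:2]
    q=q[np.hypot(*(q-np.array(c[0])/1000).T)<0.03]
    r=rect(q); w=np.linalg.svd(q-q.mean(0),full_matrices=0)[2][0]
    print(nm,h.sum(),'circle',c,'centroid',np.mean(p,0)*1000,'slot',d.sum(),q.mean(0)*1000,r,'dir',np.degrees(np.arctan2(w[1],w[0])))
hm=(abs(z-0.045)<0.007)&ok&(U>130)&(U<192)&(V>210)&(V<272)
p=P[hm];print('holder',hm.sum(),rect(p))
hm=(abs(z-0.045)<0.007)&ok&(U>130)&(U<192)&(V>210)&(V<272);p=onplane(t,U[hm],V[hm],0.045);print('holder ray',rect(p))
w=(abs(z-0.1)<0.008)&ok&(H[...,1]<90)&(U>255)&(U<380)&(V>165)&(V<250)
w=cv2.morphologyEx(w.astype(np.uint8),cv2.MORPH_OPEN,np.ones((3,3)))>0
print('ledge',rect(onplane(t,U[w],V[w],0.1)))
rd=((H[...,0]<8)|(H[...,0]>172))&(H[...,1]>150)&(U>250)&(U<380)&(V>110)&(V<175)&ok
rd=cv2.morphologyEx(rd.astype(np.uint8),cv2.MORPH_OPEN,np.ones((5,5)))>0
p=P[rd]; p=p[(p[:,2]>0.09)]; c0=p.mean(0); n=np.linalg.svd(p-c0,full_matrices=0)[2][2]; n*=np.sign(n[2]); print('lid',c0.round(3),n.round(3),np.arccos(n[2]),p.min(0).round(3),p.max(0).round(3))
a=np.array(C['left']);b=np.array(C['right']);d=a-b;print('dist',np.hypot(*d),'chest yaw',np.degrees(np.arctan2(-d[0],d[1])))
for nm,(u,v) in dict(jar=(442,262),carton=(447,148),tin=(152,154)).items():
    print(nm,P[v-3:v+4,u-3:u+4].reshape(-1,3).mean(0).round(3))
E
```

```text
hsv head [ 20 136 163] [ 25 128 245] [135  11  47] [140  19  41]
left 217 circle ((516.308837890625, 15.338456153869629), 29.52153968811035) centroid [519.6840335   12.36989299] slot 131 [518.63455403  15.51179851] ((518.6304931640625, 15.417363166809082), (50.88584518432617, 12.254398345947266), 72.86747741699219) dir 72.8161506411704
right 355 circle ((533.898193359375, -133.09271240234375), 29.613149642944336) centroid [ 533.52134238 -132.83475991] slot 129 [ 536.36237733 -134.29874897] ((536.5545654296875, -134.0411834716797), (51.98221206665039, 12.339632987976074), 72.62983703613281) dir 72.40272495315317
holder 751 ((476.6817626953125, 316.7743835449219), (73.06392669677734, 90.42926788330078), 78.99705505371094)
holder ray ((476.2628173828125, 316.1573486328125), (74.64312744140625, 90.54375457763672), 79.60578918457031)
ledge ((562.4785766601562, -55.47510528564453), (145.419677734375, 239.97943115234375), 6.77323579788208)
lid [ 0.686 -0.04   0.182] [0.655 0.076 0.752] 0.7203203984689347 [ 0.608 -0.165  0.102] [0.779 0.087 0.244]
dist 149.46972009329875 chest yaw 6.758134521155335
jar [ 0.443 -0.334  0.121]
carton [ 0.704 -0.352  0.122]
tin [0.675 0.327 0.123]
```

>>> jog_arm(plan=[[0,0,0,0,0,-50,-1],[0,0,0,0,0,-106,-1],[0,0,-0.22,-310,-200,-106,-1],[0,0,-0.22,-310,-200,-106,-1],[0,0,-0.22,-310,-200,-106,-1],[0,0,-0.22,-310,-200,-106,-1],[0,0,-0.22,-310,-200,-106,-1],[0,0,-0.22,-310,-200,-106,-1],[0,0,-0.22,-310,-200,-106,-1],[0,0,-0.22,-310,-200,-106,-1],[0,0,-0.22,-310,-200,-106,-1],[0,0,-0.22,-310,-200,-106,-1]])

```text
time: 1.3
ee_pos: [0.4527, 0.2676, 0.3001]
eef_rot: [0.094, 0.996, 0.0, -0.0]
ft_force: [-0.2, 0.2, 0.1]
width: 0.0029
grip_force: 0.0
```

```bash
cat > go.py <<'E'
import sys
from h import *
# go.py x y z(mm) yaw_of_tool_y(deg) -> row numbers
x,y,z,w=map(float,sys.argv[1:5]); s=status.read_state(); r=R.from_quat(s['eef_rot'])
a=np.radians(w); ty=np.array([np.cos(a),np.sin(a),0]); tz=np.array([0,0,-1.]); tx=np.cross(ty,tz)
g=R.from_matrix(np.stack([tx,ty,tz],1))
yv=r.as_matrix()[:,1]
print('turn',(r.inv()*g).as_rotvec().round(4),'shift',(r.inv().apply(np.array([x,y,z])-np.array(s['ee_pos'])*1000)).round(1))
print('now',(np.array(s['ee_pos'])*1000).round(1),'yaw',np.degrees(np.arctan2(yv[1],yv[0])).round(2),'q',np.round(s['joint_positions'],2),'F',np.round(s['ft_force'],1),'t',s['time'],'w',round(s['width'],4),s['grip_force'])
E
python3 go.py 664 -42 300 79.3
```

```text
turn [ 0.     -0.0007 -0.0011] shift [-2.654e+02 -2.647e+02 -1.000e-01]
now [452.7 267.6 300.1] yaw 79.24 q [-0.77  0.07  0.16  1.55 -0.01  1.52  0.77] F [-0.2  0.2  0.1] t 1.3 w 0.0029 0.0
```

>>> jog_arm(plan=[[0,0,0,-265,-265,0,-1],[0,0,0,-265,-265,0,-1],[0,0,0,-265,-265,0,-1],[0,0,0,-265,-265,0,-1],[0,0,0,-265,-265,0,-1],[0,0,0,-265,-265,0,-1],[0,0,0,-265,-265,0,-1],[0,0,0,-265,-265,0,-1],[0,0,0,-265,-265,40,-1],[0,0,0,-265,-265,75,-1],[0,0,0,-265,-265,85,-1],[0,0,0,-265,-265,95,-1]])

```text
time: 2.5
ee_pos: [0.664, -0.0407, 0.2049]
eef_rot: [0.093, 0.996, 0.0, -0.0]
ft_force: [0.5, -0.1, -0.2]
width: 0.0004
grip_force: 0.0
```

>>> jog_arm(plan=[[0,0,0,0,0,9,-1],[0,0,0,0,0,18,-1],[0,0,0,0,0,27,-1],[0,0,0,0,0,36,-1],[0,0,0,0,0,45,-1],[0,0,0,0,0,54,-1],[0,0,0,0,0,63,-1],[0,0,0,0,0,72,-1],[0,0,0,0,0,80,-1],[0,0,0,0,0,86,-1],[0,0,0,0,0,91,-1],[0,0,0,0,0,94,-1]])

```text
time: 3.7
ee_pos: [0.6638, -0.0426, 0.1108]
eef_rot: [0.094, 0.996, 0.0, -0.0]
ft_force: [-1.9, -0.4, 4.3]
width: 0.0001
grip_force: 1.8
```

```bash
python3 go.py 664 -42 300 79.3
```

```text
turn [-0.     -0.0006 -0.0011] shift [  -0.     0.6 -189.2]
now [663.8 -42.6 110.8] yaw 79.24 q [-0.29  0.49  0.4   1.47 -0.2   1.22  1.51] F [-1.9 -0.4  4.3] t 3.7 w 0.0001 1.7731624557563919
```

>>> jog_arm(plan=[[0,0,0,0,0,2,-1],[0,0,0,0,0,3,-1],[0,0,0,0,0,4,-1],[0,0,0,0,0,4.5,-1],[0,0,0,0,0,4.5,-1],[0,0,0,0,0,4.5,-1]])

```text
time: 4.3
ee_pos: [0.664, -0.0426, 0.1069]
eef_rot: [0.094, 0.996, 0.0, 0.0]
ft_force: [-1.7, -0.4, 3.6]
width: 0.0003
grip_force: 1.5
```

```bash
python3 go.py 664 -42 300 79.3
```

```text
turn [ 0.0001  0.0001 -0.001 ] shift [ 1.000e-01  6.000e-01 -1.931e+02]
now [664.  -42.6 106.9] yaw 79.24 q [-0.29  0.49  0.4   1.47 -0.2   1.22  1.51] F [-1.7 -0.4  3.6] t 4.3 w 0.0003 1.509494355559582
```

>>> jog_arm(plan=[[0,0,0,0,0,1,-1],[0,0,0,0,0,2,-1],[0,0,0,0,0,3,-1],[0,0,0,0,0,4,-1],[0,0,0,0,0,4,-1],[0,0,0,0,0,4,-1]])

```text
time: 4.9
ee_pos: [0.6639, -0.0426, 0.1026]
eef_rot: [0.094, 0.996, 0.0, -0.0]
ft_force: [-1.3, 0.1, 2.6]
width: 0.0007
grip_force: 1.0
```

```bash
python3 go.py 664 -42 220 79.3
```

```text
turn [ 0.     -0.0002 -0.001 ] shift [ 1.000e-01  6.000e-01 -1.174e+02]
now [663.9 -42.6 102.6] yaw 79.24 q [-0.29  0.5   0.4   1.48 -0.2   1.21  1.51] F [-1.3  0.1  2.6] t 4.9 w 0.0007 0.9505603656793937
```

```bash
python3 - <<'E'
from m import *
a=shot('top');b=shot('scene')
o=np.hstack([cv2.resize(a['image'][90:270,220:420],(400,360)),cv2.resize(b['image'][120:320,160:360],(360,360))]);cv2.imwrite('pics/press.png',o[:,:,::-1])
E
```

```text
(no output)
```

View pics/press.png

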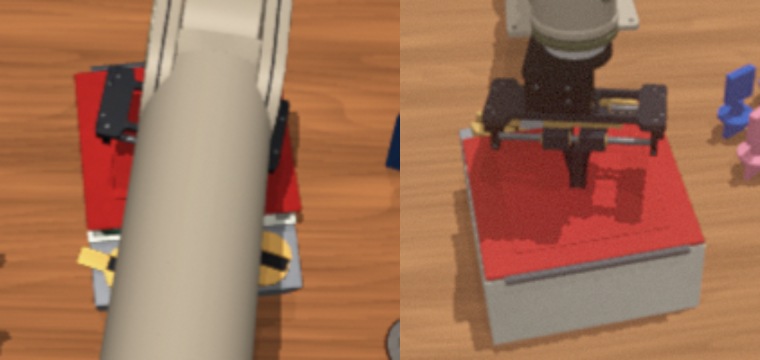

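The picture shows the lid almost flat under the closed fingers (right half, finger at (578,170)). I'll measure its angle from depth.

```bash
cat > lid.py <<'E'
from m import *
for n in('top','scene'):
    c=ld(n);P=cloud(c);H=hsv(c);z=P[...,2]
    m=((H[...,0]<8)|(H[...,0]>172))&(H[...,1]>150)&(c['z_map']>0)&(abs(P[...,0]-.67)<.15)&(abs(P[...,1]+.04)<.15)&(z>.08)&(z<.3)
    m=cv2.erode(m.astype(np.uint8),np.ones((3,3)))>0
    p=P[m]
    for _ in range(4):
        A=np.c_[p[:,:2],np.ones(len(p))];k=np.linalg.lstsq(A,p[:,2],rcond=None)[0];e=p[:,2]-A@k;p=p[abs(e)<2.5*np.std(e)]
    e2=np.array([np.cos(.118),np.sin(.118)]);q=(p[:,:2]-[.6393,-.0454])@e2
    print(n,len(p),'slope along chest x',-(k[:2]@e2),'rms',e.std(),'chest x range',q.min(),q.max(),'z at press',k@[.664,-.042,1],'z hinge',k@[*(np.array([.6393,-.0454])+.125*e2),1])
E
python3 lid.py
```

```text
top 1424 slope along chest x 0.19935553099391828 rms 0.0017327524142756398 chest x range -0.06558415055476043 0.12226437521105678 z at press 0.12994508555809875 z hinge 0.10999483112063549
scene 6805 slope along chest x 0.2030706416274664 rms 0.0014808432561062759 chest x range -0.0613277874427885 0.12714712450656723 z at press 0.12964484692615316 z hinge 0.10932193229062523
```

```bash
python3 - <<'E'
from m import *
c=ld('scene');P=cloud(c);H=hsv(c)
dark=(H[...,2]<60)
for v in range(195,232,3):
    for u in [c for c in (160+int((578-400)/1.8),)]:
        print(v,u,P[v,u].round(3),c['image'][v,u],end=' | ')
        print(P[v,u-6].round(3),P[v,u+6].round(3))
s=status.read_state();print(s['torque'],s['joint_torque'])
E
```

```text
195 258 [ 0.692 -0.044  0.218] [132  76  73] | [ 0.7   -0.056  0.225] [ 0.703 -0.034  0.226]
198 258 [ 0.697 -0.045  0.215] [86 69 62] | [ 0.701 -0.056  0.219] [ 0.703 -0.034  0.219]
201 258 [ 0.662 -0.042  0.18 ] [62 42 43] | [ 0.701 -0.056  0.212] [ 0.704 -0.034  0.212]
204 258 [ 0.668 -0.043  0.178] [58 35 32] | [ 0.675 -0.055  0.184] [ 0.678 -0.032  0.184]
207 258 [ 0.669 -0.043  0.171] [57 29 28] | [ 0.673 -0.055  0.175] [ 0.678 -0.032  0.177]
210 258 [ 0.665 -0.043  0.159] [54 26 22] | [ 0.673 -0.055  0.167] [ 0.677 -0.032  0.169]
213 258 [ 0.67  -0.043  0.156] [54 31 28] | [ 0.643 -0.053  0.135] [ 0.645 -0.029  0.134]
216 258 [ 0.672 -0.043  0.15 ] [55 27 21] | [ 0.648 -0.054  0.131] [ 0.655 -0.03   0.134]
219 258 [ 0.671 -0.043  0.141] [58 37 37] | [ 0.656 -0.055  0.13 ] [ 0.659 -0.03   0.13 ]
222 258 [ 0.673 -0.044  0.135] [62 35 31] | [ 0.667 -0.056  0.131] [ 0.669 -0.031  0.131]
225 258 [ 0.675 -0.044  0.129] [139  45  40] | [ 0.672 -0.056  0.128] [ 0.674 -0.032  0.127]
228 258 [ 0.68  -0.045  0.126] [148  47  40] | [ 0.68  -0.057  0.127] [ 0.683 -0.033  0.127]
231 258 [ 0.688 -0.045  0.125] [150  50  44] | [ 0.689 -0.058  0.127] [ 0.691 -0.034  0.126]
[-0.03427079  0.16115192 -0.00841411] [-2.63074357e-01 -6.59892726e+01  8.14080477e+00 -3.62286508e+01
 -1.14600118e-01 -2.24820245e-01 -1.53045448e-04]
```

The fingertips have sunk through the lid surface, and the lid is still at 0.2 rad. I'll lift off, check the lid, then press again slowly, squared to the chest.

>>> jog_arm(plan=[[0,0,0,0,0,-10,-1],[0,0,0,0,0,-20,-1],[0,0,0,0,0,-30,-1],[0,0,0,0,0,-45,-1],[0,0,-0.305,0,0,-65,-1],[0,0,-0.305,0,0,-65,-1],[0,0,-0.305,0,0,-65,-1],[0,0,-0.305,0,0,-65,-1]])

```text
time: 5.8
ee_pos: [0.6639, -0.0426, 0.1682]
eef_rot: [-0.056, 0.998, 0.0, 0.0]
ft_force: [0.2, 0.2, -0.2]
width: 0.0003
grip_force: 0.0
```

```bash
python3 -c "
from h import *
shot('top');shot('scene')"; python3 lid.py; python3 go.py 655 -43.5 142 96.76
```

```text
top 1288 slope along chest x 0.19831649096095033 rms 0.001827674497100051 chest x range -0.06569147090049501 0.12350779283280366 z at press 0.13005672528013548 z hinge 0.11021067472802804
scene 7926 slope along chest x 0.2005889883506484 rms 0.0014945710754619313 chest x range -0.06294582712160517 0.12776641930187024 z at press 0.12956451317568202 z hinge 0.10949028567328375
turn [ 0.0002 -0.0006 -0.0042] shift [ 8.8  0.  25.6]
now [663.8 -42.5 167.6] yaw 96.52 q [-0.26  0.45  0.36  1.4  -0.16  1.33  1.79] F [-0.6 -0.3 -0.1] t 5.9 w 0.0006 0.0
```

>>> jog_arm(plan=[[0,0,0,9,0,20,-0.4],[0,0,0,9,0,30,-0.4],[0,0,0,9,0,33,-0.4],[0,0,0,9,0,36,-0.4],[0,0,0,9,0,39,-0.4],[0,0,0,9,0,42,-0.4],[0,0,0,9,0,45,-0.4],[0,0,0,9,0,48,-0.4],[0,0,0,9,0,51,-0.4],[0,0,0,9,0,54,-0.4],[0,0,0,9,0,56,-0.4],[0,0,0,9,0,58,-0.4]])

```text
time: 7.1
ee_pos: [0.6551, -0.0436, 0.1097]
eef_rot: [-0.059, 0.998, 0.0, 0.0]
ft_force: [-0.8, -0.1, -0.5]
width: 0.0263
grip_force: 0.0
```

```bash
python3 -c "
from h import *
shot('top');shot('scene')"; python3 lid.py; python3 go.py 655 -43.5 142 96.76
```

```text
top 1554 slope along chest x 0.19824584079929977 rms 0.0016801333224727248 chest x range -0.06530500365868938 0.12357840320197977 z at press 0.13001869518340423 z hinge 0.11017987309140923
scene 7183 slope along chest x 0.2029201351065846 rms 0.0014991394436350764 chest x range -0.06372785267687359 0.12627073031144803 z at press 0.12963246984288349 z hinge 0.1093247094532864
turn [ 0.0001 -0.0004 -0.0008] shift [ -0.1   0.1 -32.5]
now [654.9 -43.6 109.5] yaw 96.71 q [-0.26  0.47  0.35  1.49 -0.16  1.21  1.8 ] F [-0.8  0.3 -0.6] t 7.2 w 0.0261 0.0
```

>>> jog_arm(plan=[[0,0,0,0,0,-50,-0.4],[0,0,0,0,0,-90,-0.4],[0,0,0,0,0,-90,-0.4],[0,0,0,0,0,-90,-0.4]])

```text
time: 7.6
ee_pos: [0.6556, -0.0437, 0.201]
eef_rot: [-0.059, 0.998, 0.0, 0.001]
ft_force: [0.1, -0.3, -1.1]
width: 0.0266
grip_force: 0.0
```

```bash
python3 - <<'E'
from m import *
c=shot('scene');P=cloud(c);H=hsv(c);s=status.read_state();e=s['ee_pos'];print(e)
m=(H[...,2]<75)&(c['z_map']>0)&(np.hypot(P[...,0]-e[0],P[...,1]-e[1])<.12)&(P[...,2]>.14)&(P[...,2]<.4)
print('finger/gripper low z',np.percentile(P[m][:,2],[0,1,3,5,10,25,50]).round(3))
n=m&(np.abs(P[...,1]-e[1])<.04);v,u=np.where(n);i=np.argsort(-v)[:8];print([(u[k],v[k],P[v[k],u[k]].round(3).tolist()) for k in i])
cv2.imwrite('pics/lift.png',cv2.resize(c['image'][60:320,130:390],(600,600))[:,:,::-1])
E
```

```text
[ 0.65487061 -0.04355032  0.19948879]
finger/gripper low z [0.232 0.242 0.259 0.271 0.306 0.328 0.342]
[(np.int64(249), np.int64(182), [0.668, -0.059, 0.232]), (np.int64(248), np.int64(182), [0.669, -0.061, 0.233]), (np.int64(249), np.int64(181), [0.667, -0.059, 0.234]), (np.int64(248), np.int64(181), [0.669, -0.061, 0.235]), (np.int64(247), np.int64(181), [0.67, -0.062, 0.236]), (np.int64(249), np.int64(180), [0.67, -0.059, 0.238]), (np.int64(248), np.int64(180), [0.668, -0.06, 0.237]), (np.int64(247), np.int64(180), [0.67, -0.062, 0.238])]
```

View pics/lift.png

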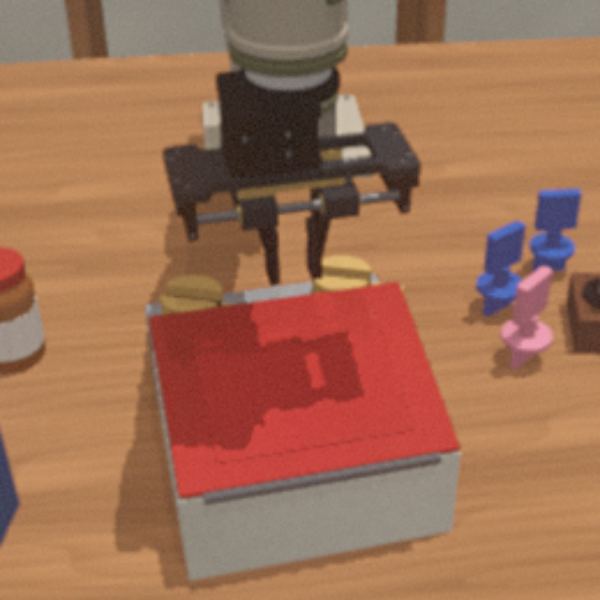

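The lifted view shows the fingertips at about (275,280) and (317,275), which depth puts at z≈0.230 while the state says 0.200. The reported TCP therefore sits about 30 mm beyond the real tips. I'll quantify the full offset.

```bash
python3 - <<'E'
from m import *
c=ld('scene');P=cloud(c);H=hsv(c);e=np.array([.6549,-.0436,.1995])
m=(H[...,2]<85)&(c['z_map']>0)&(abs(P[...,0]-e[0])<.06)&(abs(P[...,1]-e[1])<.05)&(P[...,2]>.21)&(P[...,2]<.275)
p=P[m]
for lo in np.arange(.222,.275,.006):
    q=p[(p[:,2]>=lo)&(p[:,2]<lo+.006)]
    a=q[q[:,1]<-.043];b=q[q[:,1]>=-.043]
    print(round(lo,3),[ (len(g),np.median(g[:,0]).round(4),g[:,1].min().round(4),g[:,1].max().round(4)) for g in(a,b) if len(g)])
# colour-independent edges: rows below tips
for u in (247,248,249,250,265,266,267,268):
    print(u,[(v,P[v,u].round(3).tolist(),int(H[v,u,2])) for v in range(176,188,2)])
# start picture
im=cv2.imread('pics/scene0.png'); cv2.imwrite('pics/s0c.png',cv2.resize(im[0:110,410:540],(780,600),interpolation=cv2.INTER_CUBIC))
E
```

```text
0.222 []
0.228 [(4, np.float64(0.6676), np.float64(-0.0606), np.float64(-0.0567)), (3, np.float64(0.6625), np.float64(-0.0276), np.float64(-0.0256))]
0.234 [(9, np.float64(0.6689), np.float64(-0.0624), np.float64(-0.0565)), (15, np.float64(0.6638), np.float64(-0.0292), np.float64(-0.022))]
0.24 [(11, np.float64(0.6671), np.float64(-0.0639), np.float64(-0.0563)), (10, np.float64(0.6635), np.float64(-0.0293), np.float64(-0.022))]
0.246 [(8, np.float64(0.6687), np.float64(-0.0637), np.float64(-0.0579)), (13, np.float64(0.6638), np.float64(-0.0295), np.float64(-0.022))]
0.252 [(13, np.float64(0.6682), np.float64(-0.0638), np.float64(-0.0577)), (14, np.float64(0.6637), np.float64(-0.0292), np.float64(-0.022))]
0.258 [(11, np.float64(0.6694), np.float64(-0.0653), np.float64(-0.0577)), (16, np.float64(0.6637), np.float64(-0.0288), np.float64(-0.02))]
0.264 [(15, np.float64(0.6688), np.float64(-0.0652), np.float64(-0.0574)), (16, np.float64(0.6631), np.float64(-0.0291), np.float64(-0.0181))]
0.27 [(13, np.float64(0.6688), np.float64(-0.0669), np.float64(-0.0575)), (19, np.float64(0.6634), np
[... 1066 characters left out ...]
13, 0.115], 140), (186, [0.52, -0.013, 0.111], 138)]
266 [(176, [0.662, -0.026, 0.239], 64), (178, [0.661, -0.026, 0.234], 60), (180, [0.664, -0.026, 0.231], 94), (182, [0.526, -0.012, 0.126], 153), (184, [0.533, -0.012, 0.126], 131), (186, [0.529, -0.012, 0.117], 145)]
267 [(176, [0.663, -0.024, 0.24], 61), (178, [0.664, -0.024, 0.236], 58), (180, [0.663, -0.024, 0.23], 126), (182, [0.531, -0.01, 0.13], 192), (184, [0.53, -0.01, 0.123], 134), (186, [0.532, -0.01, 0.119], 153)]
268 [(176, [0.664, -0.022, 0.24], 58), (178, [0.666, -0.022, 0.237], 61), (180, [0.664, -0.022, 0.231], 128), (182, [0.532, -0.008, 0.131], 212), (184, [0.535, -0.008, 0.127], 142), (186, [0.536, -0.008, 0.122], 155)]
```

View pics/s0c.png

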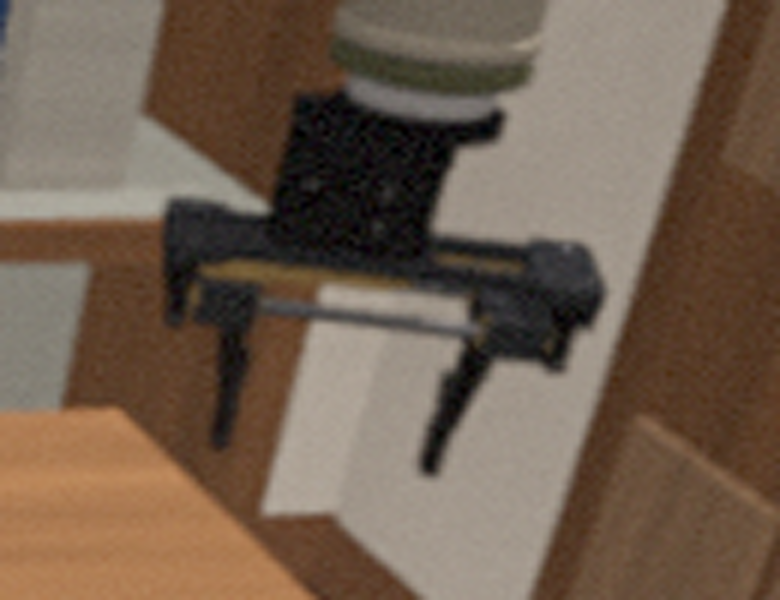

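```bash
python3 - <<'E'
from m import *
c=ld('scene')
u=np.array([446.3,481.5]);v=np.array([81.6,86.5])
yd=np.array([.397,.918])
for z in np.arange(.18,.25,.005):
    p=onplane(c,u,v,z); d=p[:,:2]-[.2477,.5734]; print(round(z,3),'mid',(d.mean(0)*1000).round(1),'along y',(d@yd*1000).round(1),'sep',(np.hypot(*(p[1]-p[0])[:2])*1000).round(1))
E
```

```text
0.18 mid [-82.8  53.8] along y [-35.7  68.8] sep 104.5
0.185 mid [-72.   47.5] along y [-36.8  66.7] sep 103.5
0.19 mid [-61.3  41.1] along y [-38.   64.7] sep 102.6
0.195 mid [-50.6  34.7] along y [-39.1  62.6] sep 101.7
0.2 mid [-39.9  28.3] along y [-40.3  60.6] sep 100.8
0.205 mid [-29.2  21.9] along y [-41.4  58.5] sep 99.9
0.21 mid [-18.5  15.6] along y [-42.6  56.4] sep 99.0
0.215 mid [-7.8  9.2] along y [-43.7  54.4] sep 98.1
0.22 mid [2.9 2.8] along y [-44.9  52.3] sep 97.1
0.225 mid [13.6 -3.6] along y [-46.   50.2] sep 96.2
0.23 mid [ 24.3 -10. ] along y [-47.2  48.2] sep 95.3
0.235 mid [ 35.  -16.3] along y [-48.3  46.1] sep 94.4
0.24 mid [ 45.8 -22.7] along y [-49.4  44.1] sep 93.5
0.245 mid [ 56.5 -29.1] along y [-50.6  42. ] sep 92.6
0.25 mid [ 67.2 -35.5] along y [-51.7  39.9] sep 91.7
```

The start view agrees, so the true tips are about 29 mm higher than the reported TCP, and I'll press that much lower.

>>> jog_arm(plan=[[0,0,0,0,0,50,-1],[0,0,0,0,0,90,-1],[0,0,0,0,0,95,-1],[0,0,0,0,0,98,-1],[0,0,0,0,0,102,-1],[0,0,0,0,0,106,-1],[0,0,0,0,0,110,-1],[0,0,0,0,0,113,-1],[0,0,0,0,0,116,-1],[0,0,0,0,0,118,-1],[0,0,0,0,0,120,-1],[0,0,0,0,0,120,-1]])

```text
time: 8.85
ee_pos: [0.6551, -0.0438, 0.0803]
eef_rot: [-0.058, 0.998, 0.0, 0.0]
ft_force: [-4.7, -0.2, 7.2]
width: 0.0003
grip_force: 3.9
```

>>> jog_arm(plan=[[0,0,0,0,0,1,-1],[0,0,0,0,0,2,-1],[0,0,0,0,0,3,-1],[0,0,0,0,0,4,-1],[0,0,0,0,0,4,-1]])

```text
time: 9.35
ee_pos: [0.6553, -0.0438, 0.08]
eef_rot: [-0.058, 0.998, 0.001, 0.001]
ft_force: [-18.3, 0.6, 35.3]
width: 0.0005
grip_force: 17.8
```

```bash
python3 -c "
from h import *
shot('top');shot('scene')"; python3 lid.py; python3 go.py 655 -43.5 201 96.76
```

```text
top 1652 slope along chest x -0.0011978090062557797 rms 0.001905423371321409 chest x range -0.06915254844933168 0.12276764618666837 z at press 0.10960832083847791 z hinge 0.1097277866350611
scene 5744 slope along chest x 0.0027551705407608206 rms 0.0013061120922873615 chest x range -0.06517014749092213 0.1261207508046741 z at press 0.1091618839219991 z hinge 0.1088852772765569
turn [ 0.001   0.0015 -0.0011] shift [   0.     0.4 -121. ]
now [655.2 -43.8  80. ] yaw 96.69 q [-0.26  0.49  0.34  1.52 -0.17  1.16  1.81] F [-17.8  -0.4  34.7] t 9.45 w 0.0003 17.74457646533847
```

>>> jog_arm(plan=[[0,0,0,0,0,-50,-1],[0,0,0,0,0,-100,-1],[0,0,0.302,136,379,-121,0.15],[0,0,0.302,136,379,-121,0.15],[0,0,0.302,136,379,-121,0.15],[0,0,0.302,136,379,-121,0.15],[0,0,0.302,136,379,-121,0.15],[0,0,0.302,136,379,-121,0.15],[0,0,0.302,136,379,-121,0.15],[0,0,0.302,136,379,-121,0.15],[0,0,0.302,136,379,-121,0.15],[0,0,0.302,136,379,-121,0.15]])

```text
time: 10.65
ee_pos: [0.4745, 0.3189, 0.1966]
eef_rot: [0.09, 0.996, 0.0, -0.0]
ft_force: [0.8, -1.6, 0.2]
width: 0.0498
grip_force: 0.0
```

```bash
python3 -c "
from h import *
shot('top');shot('scene')"; python3 lid.py; python3 go.py 475.5 317.3 54 79.4
```

```text
top 7650 slope along chest x -0.0003370358962396703 rms 0.0019668913288417014 chest x range -0.06901564976703467 0.12312456744991065 z at press 0.11023375319908994 z hinge 0.11026732133520056
scene 6602 slope along chest x 0.00016615013020906692 rms 0.0012973246686715525 chest x range -0.06439475713467768 0.1274407439421159 z at press 0.10908349593264322 z hinge 0.10906603900526794
turn [-0.0005  0.0004 -0.0012] shift [  1.3   1.6 142.6]
now [476.5 315.6 196.6] yaw 79.33 q [-0.83  0.21  0.2   1.62 -0.04  1.32  0.75] F [ 0.3  0.3 -0.3] t 10.75 w 0.0496 0.0
```

>>> jog_arm(plan=[[0,0,0,1,1,40,0.15],[0,0,0,1,1,80,0.15],[0,0,0,1,1,110,0.15],[0,0,0,1,1,130,0.15],[0,0,0,1,1,142,0.15],[0,0,0,1,1,142,0.15],[0,0,0,1,1,142,-1],[0,0,0,1,1,142,-1],[0,0,0,1,1,142,-1],[0,0,0,1,1,142,-1],[0,0,0,1,1,142,-1],[0,0,0,1,1,142,-1]], squeeze=55)

```text
time: 11.95
ee_pos: [0.4749, 0.3181, 0.0551]
eef_rot: [0.092, 0.996, 0.0, 0.0]
ft_force: [-0.6, -0.3, 1.5]
width: 0.0136
grip_force: 55.0
```

```bash
python3 go.py 475.5 317.3 204 79.4;  python3 - <<'E'
from m import *
t=ld('top');P=cloud(t);H=hsv(t);U,V=np.meshgrid(np.arange(560),np.arange(420)); ok=t['z_map']>0
z=P[...,2];br=(H[...,0]>12)&(H[...,0]<35)&(H[...,1]>90)&(H[...,2]>90)
for nm,(u,v) in dict(left=(286,225),right=(351,219)).items():
    near=(np.hypot(U-u,V-v)<19)&ok
    h=near&(z>0.125)&(z<0.137)&br
    p=onplane(t,U[h],V[h],0.13)[:,:2];c=cv2.minEnclosingCircle(cv2.convexHull((p*1000).astype(np.float32)))
    d=near&(H[...,2]<75)&(np.hypot(U-u,V-v)<17);q=onplane(t,U[d],V[d],0.118)[:,:2];q=q[np.hypot(*(q-np.array(c[0])/1000).T)<0.026]
    print(nm,h.sum(),c,rect(q))
E
```

```text
turn [0.0003 0.0002 0.0003] shift [  -0.7   -0.7 -148.9]
now [474.9 318.1  55.1] yaw 79.42 q [-0.82  0.33  0.18  1.78 -0.07  1.04  0.77] F [-0.6 -0.3  1.5] t 11.95 w 0.0136 54.98156153596938
left 373 ((516.9570922851562, 14.652596473693848), 30.74172019958496) ((518.5234375, 15.070023536682129), (50.15890884399414, 12.254398345947266), 72.86747741699219)
right 378 ((534.172607421875, -133.2117919921875), 30.447999954223633) ((536.5714721679688, -133.98727416992188), (51.869266510009766, 12.339695930480957), 72.6301040649414)
```

>>> jog_arm(plan=[[0,0,0,0,0,-30,-1],[0,0,0,0,0,-70,-1],[0,0,0,0,0,-110,-1],[0,0,0,0,0,-150,-1],[0,0,0,0,0,-150,-1],[0,0,1.686,-97,-290,-150,-1],[0,0,1.686,-97,-290,-150,-1],[0,0,1.686,-97,-290,-150,-1],[0,0,1.686,-97,-290,-150,-1],[0,0,1.686,-97,-290,-150,-1],[0,0,1.686,-97,-290,-150,-1],[0,0,1.686,-97,-290,-150,-1]])

```text
time: 13.15
ee_pos: [0.5169, 0.0077, 0.2046]
eef_rot: [0.585, 0.811, -0.001, 0.001]
ft_force: [0.4, 0.4, -1.5]
width: 0.0135
grip_force: 55.0
```

```bash
python3 go.py 516.8 15 205 -17.2
```

```text
turn [1.000e-04 1.900e-03 6.209e-01] shift [ 7.   2.2 -0.4]
now [516.9   7.7 204.6] yaw 18.38 q [-0.57  0.08  0.49  1.75 -0.04  1.32  0.25] F [ 0.4  0.4 -1.5] t 13.15 w 0.0135 54.97380291111767
```

>>> jog_arm(plan=[[0,0,0.621,0,0,0,-1],[0,0,0.621,0,0,0,-1],[0,0,0.621,0,0,0,-1],[0,0,0.621,0,0,0,-1],[0,0,0.621,0,0,0,-1],[0,0,0.621,0,0,0,-1],[0,0,0.621,0,0,0,-1],[0,0,0.621,0,0,0,-1]])

```text
time: 13.95
ee_pos: [0.5169, 0.0151, 0.2047]
eef_rot: [0.8, 0.6, -0.0, -0.0]
ft_force: [-0.3, 0.2, -1.3]
width: 0.0136
grip_force: 55.0
```

```bash
python3 go.py 516.8 15 205 -17.2;  python3 - <<'E'
from m import *
c=shot('scene');P=cloud(c);H=hsv(c);U,V=np.meshgrid(np.arange(560),np.arange(420))
y=yel(c)&(c['z_map']>0)&(abs(P[...,0]-.52)<.08)&(abs(P[...,1]-.015)<.08)&(P[...,2]>.2)
print('handle',y.sum(),P[y].mean(0).round(4),P[y].min(0).round(4),P[y].max(0).round(4))
k=(c['z_map']>0)&(abs(P[...,0]-.52)<.04)&(abs(P[...,1]-.015)<.05)
for lo in np.arange(.155,.235,.006):
    q=P[k&(P[...,2]>=lo)&(P[...,2]<lo+.006)]
    if len(q)>5: print(lo.round(3),len(q),q.min(0).round(4)[:2],q.max(0).round(4)[:2],'mid y',((q[:,1].min()+q[:,1].max())/2).round(4))
t=shot('top')
o=np.hstack([cv2.resize(t['image'][170:270,250:390],(392,280)),cv2.resize(c['image'][90:230,180:360],(360,280))]);cv2.imwrite('pics/key1.png',o[:,:,::-1])
E
```

```text
turn [-0.0001  0.      0.0174] shift [-0.2 -0.  -0.3]
now [516.9  15.1 204.7] yaw -16.2 q [-0.6   0.08  0.51  1.75 -0.04  1.32 -0.36] F [-0.3  0.2 -1.3] t 13.95 w 0.0136 54.97977367602289
handle 141 [0.5237 0.0147 0.2421] [ 0.514  -0.0099  0.226 ] [0.5317 0.0364 0.2582]
0.161 15 [ 0.5128 -0.0035] [0.5258 0.0345] mid y 0.0155
0.167 43 [ 0.5126 -0.0057] [0.5277 0.0347] mid y 0.0145
0.173 43 [ 0.512  -0.0056] [0.5274 0.034 ] mid y 0.0142
0.179 18 [ 0.5134 -0.0058] [0.5285 0.0341] mid y 0.0142
0.191 19 [ 0.5243 -0.011 ] [0.5444 0.0397] mid y 0.0144
0.197 230 [ 0.4922 -0.0123] [0.5458 0.0414] mid y 0.0145
0.203 24 [ 0.5172 -0.0088] [0.5439 0.0361] mid y 0.0136
0.209 17 [0.5204 0.0067] [0.527  0.0225] mid y 0.0146
0.215 20 [0.52  0.007] [0.5286 0.0225] mid y 0.0148
0.221 22 [ 0.5177 -0.0036] [0.5269 0.0371] mid y 0.0168
0.227 34 [ 0.514  -0.0099] [0.5303 0.0403] mid y 0.0152
0.233 57 [ 0.5156 -0.0099] [0.5366 0.0398] mid y 0.0149
```

View pics/key1.png

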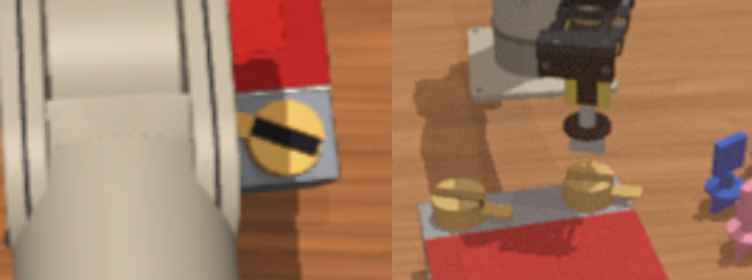

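The picture shows the key upright in the gripper above the left screw (blade at (588,145)), and the slots match the blade direction. I'll compare key and screw positions in this same camera.

```bash
python3 - <<'E'
from m import *
c=ld('scene');P=cloud(c);H=hsv(c);U,V=np.meshgrid(np.arange(560),np.arange(420))
br=(H[...,0]>12)&(H[...,0]<35)&(H[...,1]>80)&(H[...,2]>70)
for x,y in((.517,.015),(.534,-.133)):
    m=br&(c['z_map']>0)&(abs(P[...,2]-.13)<.006)&(np.hypot(P[...,0]-x,P[...,1]-y)<.04)
    p=P[m]; print(m.sum(),p[:,2].mean().round(4),cv2.minEnclosingCircle((p[:,:2]*1000).astype(np.float32)), np.percentile(p,[1,99],axis=0).round(4))
m=(c['z_map']>0)&(np.hypot(P[...,0]-.52,P[...,1]-.015)<.05)&(P[...,2]>.196)&(P[...,2]<.204)&(H[...,2]<90)
p=P[m];print('collar',m.sum(),cv2.minEnclosingCircle((p[:,:2]*1000).astype(np.float32)),p[:,2].mean())
E
```

```text
314 0.1292 ((519.1441650390625, 16.432981491088867), 32.31171798706055) [[ 0.4902 -0.0117  0.1241]
 [ 0.5484  0.0432  0.1324]]
338 0.1292 ((535.3629760742188, -133.45033264160156), 32.240726470947266) [[ 0.5066 -0.1607  0.1242]
 [ 0.5658 -0.1046  0.1329]]
collar 205 ((519.6685791015625, 14.620766639709473), 26.52046012878418) 0.20068597769361832
```

>>> jog_arm(plan=[[0,0,0.01,0,0,15,-1],[0,0,0.01,0,0,27,-1],[0,0,0.01,0,0,32,-1],[0,0,0.01,0,0,35,-1],[0,0,0.01,0,0,38,-1],[0,0,0.01,0,0,41,-1],[0,0,0.01,0,0,43,-1],[0,0,0.01,0,0,45,-1],[0,0,0.01,0,0,45,-1]])

```text
time: 14.95
ee_pos: [0.5168, 0.0152, 0.1597]
eef_rot: [0.803, 0.596, -0.0, -0.0]
ft_force: [0.7, 0.7, -0.5]
width: 0.0135
grip_force: 55.0
```

```bash
python3 go.py 516.8 15 158 -17.2
```

```text
turn [-0.0002  0.0001  0.0052] shift [-0.2  0.   1.7]
now [516.8  15.2 159.7] yaw -16.9 q [-0.59  0.11  0.51  1.82 -0.06  1.23 -0.36] F [ 0.7  0.7 -0.5] t 14.95 w 0.0135 54.97984184883535
```

>>> jog_arm(plan=[[0,0,0.11,0,0,1,-1],[0,0,0.22,0,0,1,-1],[0,0,0.33,0,0,1,-1],[0,0,0.44,0,0,1,-1],[0,0,0.55,0,0,1,-1],[0,0,0.66,0,0,1,-1],[0,0,0.77,0,0,1,-1],[0,0,0.88,0,0,1,-1],[0,0,0.99,0,0,1,-1],[0,0,1.1,0,0,1,-1],[0,0,1.2,0,0,1,-1],[0,0,1.27,0,0,1,-1]])

```text
time: 16.15
ee_pos: [0.5169, 0.0148, 0.1589]
eef_rot: [1.0, 0.001, 0.0, 0.0]
ft_force: [0.2, -0.9, -0.4]
width: 0.0138
grip_force: 55.0
```

>>> jog_arm(plan=[[0,0,0.04,0,0,0,-1],[0,0,0.08,0,0,0,-1],[0,0,0.11,0,0,0,-1],[0,0,0.14,0,0,0,-1],[0,0,0.14,0,0,0,-1],[0,0,0.14,0,0,0,-1]])

```text
time: 16.75
ee_pos: [0.5169, 0.0149, 0.1589]
eef_rot: [0.998, -0.067, -0.0, 0.0]
ft_force: [-0.9, -2.5, 0.6]
width: 0.0139
grip_force: 55.0
```

```bash
python3 go.py 516.8 15 158 -83.2; python3 -c "
from h import *
print(status.read_state()['torque'])"
```

```text
turn [ 2.000e-04  0.000e+00 -2.525e-01] shift [-0.1 -0.1  0.9]
now [516.9  14.9 158.9] yaw -97.67 q [-0.68  0.12  0.61  1.82 -0.07  1.22 -1.75] F [-0.9 -2.5  0.6] t 16.75 w 0.0139 55.001731468364596
[-0.67606231  0.42033779  0.113285  ]
```

>>> jog_arm(plan=[[0,0,0.04,0,0,0,-1],[0,0,0.08,0,0,0,-1],[0,0,0.08,0,0,0,-1],[0,0,0.08,0,0,0,-1]])

```text
time: 17.15
ee_pos: [0.5169, 0.015, 0.1589]
eef_rot: [0.994, -0.106, 0.0, 0.0]
ft_force: [-1.2, -3.7, 1.0]
width: 0.0139
grip_force: 56.4
```

```bash
python3 go.py 516.8 15 158 -83.2; python3 - <<'E'
from m import *
print(status.read_state()['torque'])
c=shot('scene');P=cloud(c);H=hsv(c)
br=(H[...,0]>12)&(H[...,0]<35)&(H[...,1]>80)&(H[...,2]>70)
for nm,x,y in(('L',.5185,.0155),('R',.5355,-.1335)):
    m=br&(c['z_map']>0)&(P[...,2]<.124)&(P[...,2]>.104)&(np.hypot(P[...,0]-x,P[...,1]-y)<.068)&(np.hypot(P[...,0]-x,P[...,1]-y)>.036)
    d=P[m][:,:2]-[x,y];print(nm,m.sum(),'tongue dir rel chest',np.degrees(np.arctan2(*d.mean(0)[::-1]))-6.76)
cv2.imwrite('pics/turnL.png',cv2.resize(c['image'][100:260,170:360],(570,480))[:,:,::-1])
E
```

```text
turn [ 0.0005 -0.     -0.3305] shift [-0.1 -0.   0.9]
now [516.9  15.  158.9] yaw -102.14 q [-0.68  0.12  0.61  1.82 -0.07  1.22 -1.83] F [-1.2 -3.7  1. ] t 17.15 w 0.0139 56.42951793928887
[-1.04095932  0.50110198  1.26041948]
L 77 tongue dir rel chest 0.23327140229756615
R 84 tongue dir rel chest 63.23263745138008
```

>>> jog_arm(plan=[[0,0,-0.1,0,0,0,-1],[0,0,-0.2,0,0,0,-1],[0,0,-0.3,0,0,0,-1],[0,0,-0.32,0,0,0,-1],[0,0,-0.32,0,0,0,-1],[0,0,-0.32,0,0,-15,-1],[0,0,-0.32,0,0,-30,-1],[0,0,-0.32,0,0,-46,-1],[0,0,-0.32,0,0,-46,-1]])

```text
time: 18.1
ee_pos: [0.5181, 0.0154, 0.2066]
eef_rot: [0.999, 0.052, 0.002, -0.001]
ft_force: [1.4, 0.4, -1.5]
width: 0.0136
grip_force: 55.0
```

```bash
python3 go.py 534 -133 205 -17.4; python3 - <<'E'
from m import *
c=shot('scene');P=cloud(c);H=hsv(c)
br=(H[...,0]>12)&(H[...,0]<35)&(H[...,1]>80)&(H[...,2]>70)
for nm,x,y in(('L',.5185,.0155),('R',.5355,-.1335)):
    m=br&(c['z_map']>0)&(P[...,2]<.124)&(P[...,2]>.104)&(np.hypot(P[...,0]-x,P[...,1]-y)<.068)&(np.hypot(P[...,0]-x,P[...,1]-y)>.036)
    d=P[m][:,:2]-[x,y];print(nm,m.sum(),np.degrees(np.arctan2(*d.mean(0)[::-1]))-6.76)
k=(c['z_map']>0)&(P[...,2]>.16)&(P[...,2]<.19)&(abs(P[...,0]-.52)<.05)&(abs(P[...,1]-.015)<.05);p=P[k];print('blade front',k.sum(),rect(p),p.mean(0))
E
```

```text
turn [ 1.0000e-03 -3.6000e-03 -1.1636e+00] shift [  0.5 149.3   1.5]
now [518.1  15.4 206.6] yaw -84.07 q [-0.67  0.08  0.59  1.75 -0.05  1.32 -1.54] F [ 1.4  0.4 -1.5] t 18.1 w 0.0136 54.981355955824256
L 77 0.023265644780085637
R 84 63.16103587541971
blade front 48 ((522.10205078125, 16.38604736328125), (34.84111022949219, 7.162196159362793), 4.634215354919434) [0.53165106 0.01616341 0.17714304]
```

>>> jog_arm(plan=[[0,0,-1.164,1.5,149,0,-1],[0,0,-1.164,1.5,149,0,-1],[0,0,-1.164,1.5,149,0,-1],[0,0,-1.164,1.5,149,0,-1],[0,0,-1.164,1.5,149,0,-1],[0,0,-1.164,1.5,149,0,-1],[0,0,-1.164,1.5,149,0,-1],[0,0,-1.164,1.5,149,0,-1],[0,0,-1.164,1.5,149,0,-1],[0,0,-1.164,1.5,149,0,-1],[0,0,-1.164,1.5,149,0,-1],[0,0,-1.164,1.5,149,0,-1]])

```text
time: 19.35
ee_pos: [0.534, -0.1328, 0.2044]
eef_rot: [0.806, 0.592, -0.0, -0.0]
ft_force: [0.5, -0.7, -0.7]
width: 0.0132
grip_force: 55.0
```

```bash
python3 go.py 534 -133 205 -17.4; python3 - <<'E'
from m import *
c=shot('scene');P=cloud(c);H=hsv(c)
m=(c['z_map']>0)&(np.hypot(P[...,0]-.536,P[...,1]+.133)<.05)&(P[...,2]>.196)&(P[...,2]<.205)&(H[...,2]<90)
p=P[m];print('collar',m.sum(),cv2.minEnclosingCircle((p[:,:2]*1000).astype(np.float32)),p[:,2].mean())
k=(c['z_map']>0)&(P[...,2]>.155)&(P[...,2]<.19)&(abs(P[...,0]-.535)<.05)&(abs(P[...,1]+.133)<.05);p=P[k]
w=np.linalg.svd(p[:,:2]-p[:,:2].mean(0),full_matrices=0)[2][0];print('blade',p.min(0),p.max(0),np.degrees(np.arctan2(w[1],w[0])))
E
```

```text
turn [-0.0006  0.0001  0.0011] shift [-0.2  0.1 -0.6]
now [ 534.  -132.8  204.4] yaw -17.33 q [-0.39  0.17  0.62  1.68 -0.1   1.33 -0.05] F [ 0.5 -0.7 -0.7] t 19.35 w 0.0132 54.98131770640612
collar 225 ((535.3848876953125, -133.28822326660156), 27.751232147216797) 0.20023875211076664
blade [ 0.5288314  -0.15377205  0.16378191] [ 0.54508851 -0.11333854  0.18522622] 73.04518266436843
```

Collar (535.4,-133.3) and right head (535.4,-133.5) are aligned, so I'll insert and turn.

>>> jog_arm(plan=[[0,0,0,0,0,15,-1],[0,0,0,0,0,27,-1],[0,0,0,0,0,32,-1],[0,0,0,0,0,35,-1],[0,0,0,0,0,38,-1],[0,0,0,0,0,41,-1],[0,0,0,0,0,43,-1],[0,0,0,0,0,45,-1],[0,0,0,0,0,45.5,-1],[0,0,0,0,0,45.5,-1]])

```text
time: 20.4
ee_pos: [0.5342, -0.1329, 0.1593]
eef_rot: [0.805, 0.593, 0.0, -0.0]
ft_force: [0.4, -0.1, -0.0]
width: 0.0139
grip_force: 55.0
```

```bash
python3 go.py 534 -133 159 -83.2
```

```text
turn [-0.0000e+00 -1.0000e-04  1.1512e+00] shift [-0.2 -0.1  0.3]
now [ 534.2 -132.9  159.3] yaw -17.24 q [-0.38  0.21  0.61  1.74 -0.12  1.24 -0.03] F [ 0.4 -0.1 -0. ] t 20.4 w 0.0139 54.98118784278631
```

>>> jog_arm(plan=[[0,0,0.11,0,0,0.5,-1],[0,0,0.22,0,0,0.5,-1],[0,0,0.33,0,0,0.5,-1],[0,0,0.44,0,0,0.5,-1],[0,0,0.55,0,0,0.5,-1],[0,0,0.66,0,0,0.5,-1],[0,0,0.77,0,0,0.5,-1],[0,0,0.88,0,0,0.5,-1],[0,0,0.99,0,0,0.5,-1],[0,0,1.1,0,0,0.5,-1],[0,0,1.2,0,0,0.5,-1],[0,0,1.28,0,0,0.5,-1]])

```text
time: 21.6
ee_pos: [0.5347, -0.1339, 0.1592]
eef_rot: [1.0, -0.007, 0.001, 0.001]
ft_force: [3.2, -2.7, -2.5]
width: 0.0137
grip_force: 55.0
```

>>> jog_arm(plan=[[0,0,0.05,0,0,0,-1],[0,0,0.1,0,0,0,-1],[0,0,0.14,0,0,0,-1],[0,0,0.17,0,0,0,-1],[0,0,0.2,0,0,0,-1],[0,0,0.2,0,0,0,-1],[0,0,0.2,0,0,0,-1]])

```text
time: 22.3
ee_pos: [0.5346, -0.1338, 0.1591]
eef_rot: [0.995, -0.104, 0.001, 0.001]
ft_force: [2.9, -6.4, -2.6]
width: 0.0137
grip_force: 56.2
```

```bash
cat > tong.py <<'E'
from m import *
print(status.read_state()['torque'])
c=shot('scene');P=cloud(c);H=hsv(c)
br=(H[...,0]>12)&(H[...,0]<35)&(H[...,1]>80)&(H[...,2]>70)
for nm,x,y in(('L',.5185,.0155),('R',.5355,-.1335)):
    r=np.hypot(P[...,0]-x,P[...,1]-y)
    m=br&(c['z_map']>0)&(P[...,2]<.124)&(P[...,2]>.104)&(r<.068)&(r>.036)
    d=P[m][:,:2]-[x,y];print(nm,m.sum(),'tongue rel chest deg',np.degrees(np.arctan2(*d.mean(0)[::-1]))-6.76)
E
python3 go.py 534 -133 159 -83.2;python3 tong.py
```

```text
turn [ 0.0018 -0.0011 -0.328 ] shift [-0.7 -0.7  0.1]
now [ 534.6 -133.8  159.1] yaw -101.99 q [-0.53  0.23  0.81  1.75 -0.17  1.24 -1.46] F [ 2.9 -6.4 -2.6] t 22.3 w 0.0137 56.203464455902576
[-1.57775153 -0.45564327  1.21388342]
L 81 tongue rel chest deg -0.13526462533105477
R 86 tongue rel chest deg 0.23210999604029237
```

>>> jog_arm(plan=[[0,0,-0.1,0,0,0,-1],[0,0,-0.2,0,0,0,-1],[0,0,-0.3,0,0,0,-1],[0,0,-0.32,0,0,0,-1],[0,0,-0.32,0,0,0,-1],[0,0,-0.32,0,0,-15,-1],[0,0,-0.32,0,0,-30,-1],[0,0,-0.32,0,0,-46,-1],[0,0,-0.32,0,0,-46,-1]])

```text
time: 23.25
ee_pos: [0.5357, -0.1333, 0.208]
eef_rot: [0.999, 0.054, 0.002, 0.0]
ft_force: [0.5, -0.6, -0.2]
width: 0.0135
grip_force: 55.0
```

```bash
python3 tong.py; python3 go.py 474.9 318.1 205 -100.6
```

```text
[0.00611514 0.07090381 0.06272864]
L 77 tongue rel chest deg 0.10695352339341646
R 82 tongue rel chest deg 0.3083496125425249
turn [-0.0004 -0.003   0.2941] shift [ -10.7 -455.     1.5]
now [ 535.1 -133.   206.5] yaw -83.75 q [-0.51  0.18  0.77  1.68 -0.13  1.33 -1.18] F [ 0.  -0.1 -1.8] t 23.3 w 0.0137 54.98108840547502
```

>>> jog_arm(plan=[[0,0,0.294,-10,-455,0,-1],[0,0,0.294,-10,-455,0,-1],[0,0,0.294,-10,-455,0,-1],[0,0,0.294,-10,-455,0,-1],[0,0,0.294,-10,-455,0,-1],[0,0,0.294,-10,-455,0,-1],[0,0,0.294,-10,-455,0,-1],[0,0,0.294,-10,-455,0,-1],[0,0,0.294,-10,-455,0,-1],[0,0,0.294,-10,-455,0,-1],[0,0,0.294,-10,-455,0,-1],[0,0,0.294,-10,-455,0,-1]])

```text
time: 24.5
ee_pos: [0.4745, 0.3175, 0.2043]
eef_rot: [0.996, -0.092, -0.0, 0.001]
ft_force: [0.6, -1.1, -1.3]
width: 0.0137
grip_force: 55.0
```

>>> jog_arm(plan=[[0,0,0,0,0,0,-1],[0,0,0,0,0,0,-1],[0,0,0,0,0,0,-1],[0,0,0,0,0,0,-1]])

```text
time: 24.9
ee_pos: [0.4746, 0.3178, 0.205]
eef_rot: [0.996, -0.092, 0.0, -0.0]
ft_force: [-0.5, 0.9, -1.7]
width: 0.014
grip_force: 55.0
```

```bash
python3 go.py 474.9 318.1 55 -100.6; python3 - <<'E'
from m import *
c=shot('scene');P=cloud(c);H=hsv(c)
m=(c['z_map']>0)&(np.hypot(P[...,0]-.477,P[...,1]-.317)<.05)&(P[...,2]>.196)&(P[...,2]<.205)&(H[...,2]<90)
p=P[m];print('collar',m.sum(),cv2.minEnclosingCircle((p[:,:2]*1000).astype(np.float32)),p[:,2].mean())
k=(c['z_map']>0)&(P[...,2]>.155)&(P[...,2]<.19)&(abs(P[...,0]-.476)<.06)&(abs(P[...,1]-.317)<.06);p=P[k]
print('blade',k.sum(),p.min(0),p.max(0),rect(p))
m=(abs(P[...,2]-.045)<.006)&(c['z_map']>0)&(abs(P[...,0]-.476)<.07)&(abs(P[...,1]-.317)<.07);p=P[m];print('holder',m.sum(),rect(p))
cv2.imwrite('pics/hold.png',cv2.resize(c['image'][80:230,310:460],(500,500))[:,:,::-1])
E
```

```text
turn [-0.0004 -0.0001 -0.0001] shift [  0.2  -0.3 150. ]
now [474.6 317.8 205. ] yaw -100.61 q [-1.06  0.21  0.46  1.62 -0.1   1.34 -2.35] F [-0.5  0.9 -1.7] t 24.9 w 0.014 54.98116043396294
collar 159 ((476.04315185546875, 317.8927001953125), 26.944517135620117) 0.20054746026919537
blade 56 [0.45915619 0.31067824 0.16614127] [0.49528417 0.31963348 0.1898324 ] ((477.2671813964844, 316.172119140625), (8.857945442199707, 36.267303466796875), 86.20555114746094)
holder 564 ((478.30615234375, 317.7204284667969), (69.03685760498047, 97.51899719238281), 79.30866241455078)
```

View pics/hold.png

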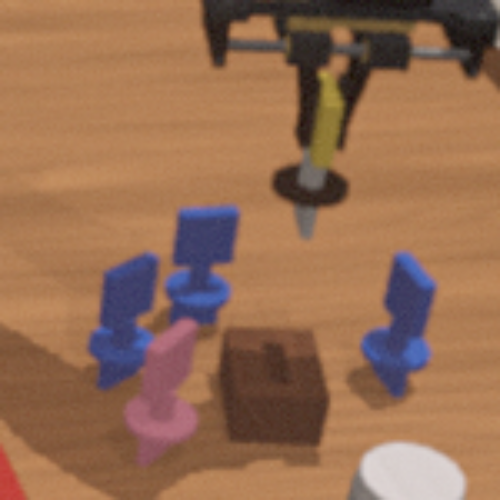

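The picture shows the key upright above the empty hole (blade at (306,230), hole at (275,362)). Positions agree, so I'll lower it.

>>> jog_arm(plan=[[0,0,0,1,0,45,-1],[0,0,0,1,0,85,-1],[0,0,0,1,0,105,-1],[0,0,0,1,0,113,-1],[0,0,0,1,0,120,-1],[0,0,0,1,0,127,-1],[0,0,0,1,0,134,-1],[0,0,0,1,0,140,-1],[0,0,0,1,0,145,-1],[0,0,0,1,0,148,-1],[0,0,0,1,0,149.5,-1],[0,0,0,1,0,149.5,-1]])

```text
time: 26.15
ee_pos: [0.4755, 0.3182, 0.0554]
eef_rot: [0.996, -0.092, 0.0, -0.0]
ft_force: [0.9, -0.2, -0.2]
width: 0.0135
grip_force: 55.0
```

```bash
python3 go.py 474.9 318.1 55 -100.6
```

```text
turn [-0.0002 -0.0001  0.0008] shift [-0.5  0.2  0.4]
now [475.5 318.2  55.4] yaw -100.55 q [-1.03  0.35  0.43  1.78 -0.17  1.04 -2.29] F [ 0.9 -0.2 -0.2] t 26.15 w 0.0135 54.98101321980357
```

Seated. Release gently, then lift clear.

>>> jog_arm(plan=[[0,0,0,0,0,0,-0.5],[0,0,0,0,0,0,-0.3],[0,0,0,0,0,0,0],[0,0,0,0,0,0,0.15],[0,0,0,0,0,0,0.15],[0,0,0,0,0,-15,0.15],[0,0,0,0,0,-40,0.15],[0,0,0,0,0,-80,0.15],[0,0,0,0,0,-120,0.15],[0,0,0,0,0,-170,0.15],[0,0,0,0,0,-200,0.15],[0,0,0,0,0,-200,0.15]])

```text
time: 27.35
ee_pos: [0.4772, 0.319, 0.2615]
eef_rot: [0.996, -0.092, 0.003, -0.003]
ft_force: [1.0, -0.1, -0.2]
width: 0.0502
grip_force: 0.0
```

```bash
python3 tong.py; python3 - <<'E'
from m import *
shot('top')
c=ld('scene');P=cloud(c);H=hsv(c);r=np.hypot(P[...,0]-.477,P[...,1]-.317);ok=c['z_map']>0
m=ok&(r<.03)&(P[...,2]>.046)&(P[...,2]<.06)&(H[...,2]<60);p=P[m];print('collar',m.sum(),np.percentile(p,[2,50,98],axis=0).round(4).tolist())
m=ok&(r<.04)&yel(c)&(P[...,2]>.06);p=P[m];print('handle',m.sum(),p.min(0).round(4),p.max(0).round(4))
for lo in (.08,.095,.11): q=p[(p[:,2]>lo)&(p[:,2]<lo+.015)];print(lo,np.median(q,0).round(4))
print(status.read_state()['width'])
E
python3 lid.py
```

```text
[0.00500611 0.12306821 0.01207383]
L 78 tongue rel chest deg -0.12636013120289036
R 82 tongue rel chest deg 0.37020261377463193
collar 89 [[0.4566, 0.2954, 0.0482], [0.4874, 0.3087, 0.0513], [0.5017, 0.3395, 0.0537]]
handle 195 [0.4516 0.2867 0.0793] [0.5037 0.3338 0.3887]
0.08 [0.4968 0.3124 0.089 ]
0.095 [0.4968 0.3124 0.1026]
0.11 [0.4898 0.3134 0.1198]
0.05039326929248951
top 7381 slope along chest x -0.0014900384946870283 rms 0.0019247045270795867 chest x range -0.0688951210036245 0.12284195118768391 z at press 0.11028367044968485 z hinge 0.11043285639518922
scene 6535 slope along chest x 0.0009649087974508879 rms 0.001306565140190988 chest x range -0.06568007044977571 0.12554363822859602 z at press 0.10908593833624544 z hinge 0.10898869268395597
```

```bash
python3 -c "
from bench import order
print(order.close_job())"
```

```text
the job is handed in; nothing more can be done
None
```

I handed the job in: the lid measures shut, both screws measure fully home, and the key stands fully down in its holder; I didn't re-measure the jar, tin and carton at the end, but the arm was never routed near them.

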